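Shut and secure the cheese crate

ROBOT

A 6-joint arm with a two-finger parallel gripper is mounted at the origin on the work surface. World frame = base frame: x ahead of the robot, y to its left, z up, the work surface at z = 0. Lengths are in mm, angles in rad, forces in N, time in s.
With the tool pointing down it reaches from about 350 to 975 mm from the base axis. Payload 7.1 kg.
Tool frame: the origin (TCP) lies at the very end of the fingers, on their centre line; the grasp point (between the pads) lies ctrl.hold_point_z behind it (ctrl.hold_point_z is the distance from the TCP to the grasp point, in mm); z points along the fingers, y is the line along which they close (so a half turn about z gives the same grasp; the last joint's range is limited). The gripper opens to 88 mm and grips with 3 to 60 N. Pads are 20 mm wide; open, the fingers measure 115 mm over their backs; the gripper's body (75 mm by 178 mm) begins 61 mm behind the grasp point.
Start: joints at [-1.308, 0.423, 1.63, -0, 1.089, -0.019], TCP at [173.821, -600.326, 222.675] pointing down, gripper open.
Joint ranges: [-3, 3], [-0.9, 2.11], [0.09, 2.58], [-1.31, 4.45], [0.11, 2.69], [-2.54, 2.54]. Speed limits (rad/s): [2.39, 2.39, 3.01, 3.14, 3.14, 3.14].

INTERFACE

Orientations are given as a rotation vector (axis times angle).
In Python, from workcell import ctrl gives the robot as it stands. The module is installed in compiled form; this text tells all that it offers.
- The arm moves only by the shell command python3 -m creep 'ROWS'. ROWS is JSON, a list of rows, each an object with "translation": the shift along the tool's x, y, z in mm, a list of three; "angular": the turn, a rotation vector about the tool's x, y, z in rad, a list of three; "jaw": the opening, from 0 (shut) to 1 (fully open). A call has exactly 8 rows; each row is the pose to reach, as a shift and turn from the pose commanded when the call began, along the tool's axes at that moment; what a row does not reach only later rows make up. A row lasts 1/8 s, in which the tool goes at most 62.5 mm and 10.7 degrees, less where a joint would pass 70% of its speed; a pose out of reach is approached as far as the arm can. A call with a gripper value outside its range is refused whole. The fingers move at their own pace and stop on an object; the grip force is fixed at half the most. Time passes only in rows, so rows that repeat a pose let the fingers close, or fill a call up. It gives the time, the measured TCP pose, the force, the opening and the grip force at its end, in the units of the state.
- ctrl.get_obs(): the state, without advancing time (a new reading comes with each control period).
- ctrl.get_image(name): name is "scene" or "top" or "wrist"; returns the picture (384x512x3 uint8, red, green, blue); there is no depth.
- ctrl.camera_info(name): a dict with "camera_matrix" (3x3 intrinsics, pixels), "distortion" ([k1, k2, p1, p2, k3] as OpenCV has them; the pictures are not rectified), "world_from_camera" (4x4, takes a point from camera to world coordinates). Camera axes: x right, y up, looking along -z (the intrinsics and any distortion apply to the point x, -y, -z); pixel columns grow to the right and rows downward; lengths in mm; the calibration is good to about 2 mm. A picture is of the moment at which its call begins: read the wrist's pose just before it. camera_info takes no time and is no camera call; for the wrist camera it gives the pose at the moment of the call.
- ctrl.close_job(): hands the job in; it is judged then, once.
Trained networks look in the newest picture that a camera, given by its name, has taken for a name from the list of things; names that differ only in an ending like _2 or _b are one class to them, and where a whole thing is asked for, a point or a joint stands for the part that bears it (a point fixed in the world has none). Each returns a list of dicts, best first, with "score" (0 to 1); they miss things now and then, are a little off and sometimes report something else, mostly with a low value. They report only what shows in the picture. A call takes as long as a camera call. They do not tell look-alikes from the thing itself.
- ctrl.look_for(camera, label): "rect" ([left, top, right, bottom] in pixels, round what is visible of it).
The state is a dict: "t": time; "qpos": joint angles; "qvel": joint speeds; "joint_torque": joint torques, N m; "ee_pos": TCP position; "orientation": TCP orientation; "ft_force": force on the tool from outside, world axes, zero at the start; "moment": the same for the moment, N m; "width": finger opening in mm; "grasp_force": force on a finger pad.
Only numpy, scipy, OpenCV 4.12 (cv2) and the standard library are available. Lean on these libraries where they do the work, as an engineer would, in place of code of your own. Each camera call takes 0.05 s, during which the arm holds its last target. There are 200 camera calls.

TASK

Shut the pine cheese crate: push its sliding lid fully home, and only then turn the red catch on the crate's near edge a quarter turn until it lies square across the lid, behind the raised panel. Do it with the fingertips only, pinching and lifting nothing; the cut of cheese standing on the lid rides along untouched and upright, and everything else on the stall stays where it is.

Things in the scene. Friction and masses are not known exactly. Their poses are not given: they have to be found in the camera images.
- crate: Pine crate fixed to the table, 240 mm (its x) by 300 mm (y) by 105 mm high; origin at the centre of its underside, z up; its -x long side faces the robot. The lid slides along y: +y opens, -y shuts. Rails 30 mm wide along both long sides and the -y end wall top out at 105 mm; between them lies the lid board, upper face at 100 mm, which passes over a lower +y end wall.
- lid (a joint): Lid opening in m: 0 = fully home (hard stop), starts 0.07 to 0.13, sticking out at +y. Friction about 2.5 N, stays where left. Board 190 (x) by 288 (y) by 10 mm, flush with the crate's +y end when home. On it a darker raised panel, 120 (x) by 147 (y) mm, 22 mm high (100 to 122 mm above the table), to push against; behind it (+y) 138 mm of board lies bare.
- lid_face (a point): Point on the lid: centre of the upright rear (+y) face of the raised panel, 111 mm above the table; the face is 120 mm wide along crate x and 22 mm high; axes as the crate. Home, it lies at crate (0, 12) mm. Push it towards crate -y.
- button (a joint): Red catch (turn button) on the near (-x) rail, angle in rad: 0 = along the rail, long end to crate +y; 1.571 (hard stop) = square across the lid, long end to crate +x, just behind the raised panel of the shut lid. Turns clockwise seen from above; starts 0 to 0.4; friction 0.05 N m, stays where left. Reaches 78 mm past the pivot one way, 10 mm the other; 20 mm wide.
- button_pivot (a point): On the catch's pivot axis, at crate (-107, 30) mm, 116 mm above the table; y points along the bar to its long end. The bar is 107 to 125 mm above the table, from x = -10 to 10 mm; from x = 4 to 10 mm (the side that leads as it turns) it is a step 5 mm lower. Push its plain side, x = -10 mm (facing crate -x at angle 0, crate +y at 1.571).
- button_end (a point): Middle of the end of the catch's long end, 78 mm from the pivot, 116 mm above the table.
- portion: Cut of pale cheese, 50 x 45 x 40 mm, about 110 g, standing loose on the raised panel; origin at the centre of its underside, 122 mm above the table. Do not touch.
- wedge: Pale cheese block, 70 x 90 x 55 mm, loose on the table in front of the crate; origin centre of underside.
- honey: Amber jar, 60 mm across, 80 mm high, loose on the table behind the crate; origin centre of underside.
- drum: Yellow-wrapped tall cheese, 116 mm across, 180 mm high, to the robot's right; origin centre of underside.
- blue_cheese: Blue cheese, 120 mm across, 75 mm high, to the robot's right; origin centre of underside.
- dish: White bowl, 120 mm across, 45 mm high, to the robot's left; origin centre of underside.
- spatula: Spatula lying flat to the robot's left; origin at the underside near its middle.
Things that resemble listed ones, but are neither listed nor needed, are in the scene too. What is shaped like the portion but green is not meant.

How it is judged:
By the outcome, as a careful person would: the job done as asked, in the order asked, and still so for the second after the job is handed in, with the robot touching nothing.
It also fails if it takes over 48 s, if anything falls off the work surface, if the arm or the gripper's body presses on something with over 40 N, if the wrist force passes 120 N, or if a joint passes its speed limit or range.

## Working session

There is one attempt and no reset: what is moved stays moved. The work goes in short steps, Python scripts to look and compute and a shell command to move; the robot and the scene stay as the last step left them, time stands still between calls to the robot, and variables do not carry over. Pictures are saved under pics/ and viewed, at most 10 in all, crops included, and the job is handed in when it is done.

```bash
mkdir -p pics; python3 - <<'E'
from workcell import ctrl
import cv2,numpy as np
o=ctrl.get_obs();print(o['t'],o['ee_pos'],o['orientation'],o['width'],ctrl.hold_point_z)
ims=[]
for c in('scene','top'):
    im=ctrl.get_image(c);cv2.imwrite(f'pics/{c}0.png',im[...,::-1])
    for l in('crate','lid','button','portion'):
        print(c,l,[(np.round(d['rect']).tolist(),round(d['score'],2)) for d in ctrl.look_for(c,l)[:3]])
    i=ctrl.camera_info(c);print(np.round(i['camera_matrix'],1).tolist(),i['distortion'],np.round(i['world_from_camera'],3).tolist())
E
```

```text
0.0 [ 173.67420788 -599.81190249  221.89293599] [-3.10896175e+00 -4.40935921e-01  3.02569664e-04] 87.80875808321088 18.700000000000003
scene crate [([183.0, 156.0, 316.0, 269.0], 0.83)]
scene lid [([215.0, 183.0, 322.0, 271.0], 0.82), ([183.0, 158.0, 315.0, 273.0], 0.58)]
scene button [([274.0, 181.0, 287.0, 207.0], 0.5), ([249.0, 151.0, 282.0, 182.0], 0.47), ([391.0, 225.0, 430.0, 257.0], 0.38)]
scene portion [([236.0, 195.0, 259.0, 216.0], 0.58), ([184.0, 253.0, 206.0, 275.0], 0.55)]
[[412.6, 0.0, 255.2], [0.0, 412.6, 193.4], [0.0, 0.0, 1.0]] [0.03512749 0.         0.         0.         0.        ] [[-0.595, -0.614, 0.519, 1269.081], [0.804, -0.468, 0.367, 472.434], [0.017, 0.635, 0.772, 1129.381], [0.0, 0.0, 0.0, 1.0]]
top crate [([187.0, 132.0, 311.0, 218.0], 0.77)]
top lid [([192.0, 134.0, 283.0, 199.0], 0.67)]
top button [([230.0, 190.0, 251.0, 208.0], 0.49)]
top portion [([250.0, 156.0, 264.0, 173.0], 0.75), ([264.0, 114.0, 277.0, 128.0], 0.64), ([288.0, 127.0, 308.0, 146.0], 0.63)]
[[351.9, 0.0, 258.3], [0.0, 351.9, 188.5], [0.0, 0.0, 1.0]] [-0.04179847  0.          0.          0.          0.        ] [[0.017, 0.987, -0.161, 382.269], [-1.0, 0.019, 0.005, 0.775], [0.008, 0.161, 0.987, 1285.215], [0.0, 0.0, 0.0, 1.0]]
```

View pics/top0.png

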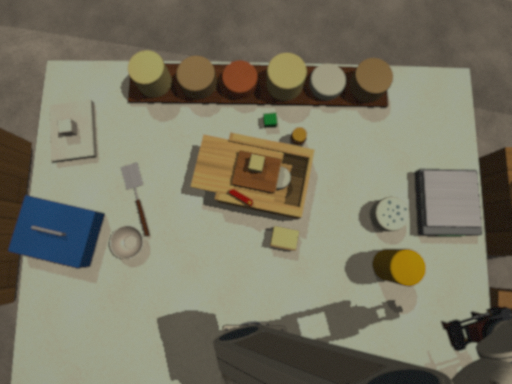

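View pics/scene0.png

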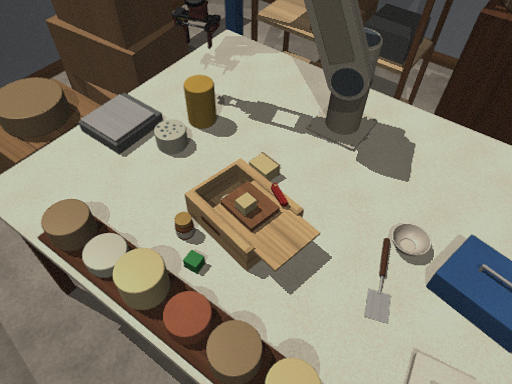

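The top view shows the crate at about (255,175) with its lid sticking out to the left, the red catch at (240,198) and the portion at (257,163). The wedge is in front at (285,238) and the jar behind at (299,135). The scene view agrees: lid end at lower right, catch at (280,195). I'll zoom in to pick corners.

```bash
python3 - <<'E'
import cv2
a=cv2.imread('pics/top0.png')[120:230,180:325];cv2.imwrite('pics/topc.png',cv2.resize(a,None,fx=5,fy=5,interpolation=cv2.INTER_CUBIC))
a=cv2.imread('pics/scene0.png')[150:275,175:330];cv2.imwrite('pics/scenec.png',cv2.resize(a,None,fx=4.7,fy=4.7,interpolation=cv2.INTER_CUBIC))
E
```

```text
(no output)
```

View pics/topc.png

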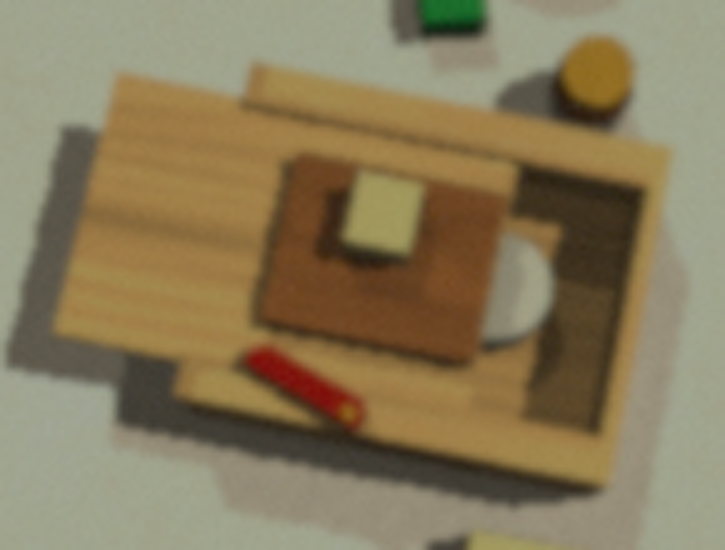

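View pics/scenec.png

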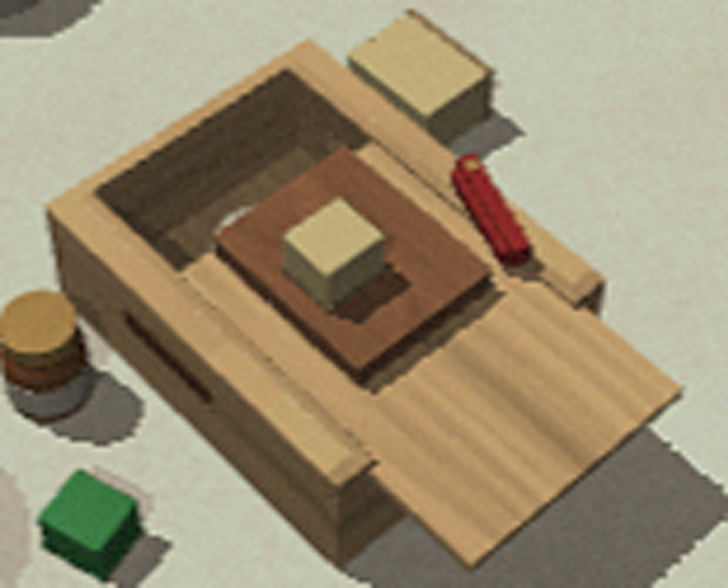

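Top crop: crate corners at (177,397), (605,487), (670,150) and (252,64), with the catch pivot at (348,411) and its end at (258,360). The scene crop shows the same features. I'll fit the crate pose, lid opening and catch angle to both.

```bash
cat >h.py <<'E'
import numpy as np,cv2
from workcell import ctrl
from scipy.spatial.transform import Rotation as R
def proj(c,P):
    i=ctrl.camera_info(c) if isinstance(c,str) else c
    W=np.linalg.inv(i['world_from_camera']);p=np.atleast_2d(P)@W[:3,:3].T+W[:3,3]
    p=p*[1,-1,-1]
    return cv2.projectPoints(p,np.zeros(3),np.zeros(3),np.array(i['camera_matrix']),np.array(i['distortion']))[0][:,0]
def crate2w(q,P):
    c,s=np.cos(q[2]),np.sin(q[2]);P=np.atleast_2d(P).astype(float)
    return np.c_[q[0]+c*P[:,0]-s*P[:,1],q[1]+s*P[:,0]+c*P[:,1],P[:,2]]
def pts(d,a):
    D=1000*d
    return np.array([[-120,150,105],[-120,-150,105],[120,-150,105],[120,150,105],
     [95,150+D,100],[-95,150+D,100],[60,12+D,122],[-60,12+D,122],[60,-135+D,122],[-60,-135+D,122],
     [-107,30,125],[-107+78*np.sin(a),30+78*np.cos(a),125]])
E
cat >fit.py <<'E'
from h import *
from scipy.optimize import least_squares
T=np.array([[177,397],[605,487],[670,150],[252,64],[118,74],[55,334],[298,155],[262,322],[505,195],[470,362],[348,411],[258,360]])
S=np.array([[603,280],[310,42],[50,207],[340,480],[473,565],[682,390],[362,372],[490,272],[215,238],[345,150],[470,163],[517,252]])
T=(T+.5)/5-.5+[180,120];S=(S+.5)/4.7-.5+[175,150]
I={c:ctrl.camera_info(c) for c in('top','scene')}
def f(v):
    P=crate2w(v,pts(v[3],v[4]));return np.r_[proj(I['top'],P)-T,proj(I['scene'],P)-S].ravel()
r=least_squares(f,[580,0,0,.1,.2],x_scale=[10,10,.1,.01,.1],loss='soft_l1')
print(r.x);print(np.round(f(r.x).reshape(2,-1,2),1).tolist())
np.save('q.npy',r.x)
q=r.x
for n,p in [('face',[0,12+1000*q[3],111]),('home',[0,12,111]),('pivot',[-107,30,116]),('end',pts(q[3],q[4])[-1])]: print(n,crate2w(q,p).round(1))
E
python3 fit.py
```

```text
[ 6.26886695e+02 -2.64632505e+01 -1.89475500e-01  9.16013491e-02
  3.56451291e-01]
[[[-0.8, -0.4], [0.7, -0.2], [0.6, -0.4], [-0.3, -0.5], [-0.4, -0.5], [-0.7, -0.2], [-0.4, -1.1], [-0.9, -0.6], [0.5, -0.4], [0.5, 0.3], [0.4, -0.4], [-1.3, -2.6]], [[1.1, -0.8], [0.0, -1.5], [-0.9, -0.9], [-0.0, 1.0], [0.1, -0.3], [0.7, -0.8], [-0.1, -0.8], [1.4, -1.0], [-0.5, -1.3], [0.4, -1.8], [-0.0, 0.3], [0.2, -0.8]]]
face [[646.4  75.3 111. ]]
home [[629.1 -14.7 111. ]]
pivot [[527.5  23.2 116. ]]
end [[568.   89.8 125. ]]
```

The fit is consistent: residuals around 1 px, lid open about 92 mm, catch at about 0.33 rad. Next I work out the approach.

```bash
cat >go.py <<'E'
import sys
from h import *
# usage: go.py cx cy z [heading rel crate deg]: shift from current pose to crate-frame target
q=np.load('q.npy');o=ctrl.get_obs();A=R.from_rotvec(o['orientation'])
cx,cy,z=map(float,sys.argv[1:4]);hd=q[2]+np.radians(float(sys.argv[4]) if len(sys.argv)>4 else 0)
B=R.from_euler('z',hd)*R.from_rotvec([np.pi,0,0])
w=crate2w(q,[cx,cy,z])[0]
print('t',o['t'],'target',w.round(1),'T',A.inv().apply(w-o['ee_pos']).round(1),'A',(A.inv()*B).as_rotvec().round(3),'F',o['ft_force'].round(1),'w',round(o['width'],1),'q',o['qpos'].round(2))
E
python3 go.py 0 140 240
```

```text
t 0.5 target [653.3 111.  240. ] T [ 658.3 -550.   -17.3] A [-0.     0.     0.471] F [-0.7 -0.1 -0. ] w 87.9 q [-1.31  0.42  1.63 -0.    1.09 -0.02]
```

```bash
python3 -m creep '[{"translation":[50,-40,-20],"angular":[0,0,0.05],"jaw":0},{"translation":[95,-78,-20],"angular":[0,0,0.1],"jaw":0},{"translation":[140,-116,-20],"angular":[0,0,0.15],"jaw":0},{"translation":[185,-154,-20],"angular":[0,0,0.2],"jaw":0},{"translation":[230,-192,-20],"angular":[0,0,0.25],"jaw":0},{"translation":[275,-230,-20],"angular":[0,0,0.3],"jaw":0},{"translation":[320,-268,-20],"angular":[0,0,0.35],"jaw":0},{"translation":[365,-306,-20],"angular":[0,0,0.4],"jaw":0}]'; python3 go.py 0 140 240
```

```text
t: 1.5
ee_pos: [440.3, -203.3, 243.1]
orientation: [3.136, -0.188, 0.001]
ft_force: [0.7, -0.6, -0.8]
width: 11.0
grasp_force: 0.0
t 1.5 target [653.3 111.  240. ] T [ 173.8 -337.5    3.1] A [ 0.    -0.001  0.07 ] F [ 0.7 -0.6 -0.8] w 11.0 q [-0.46  0.19  1.91 -0.    1.04  1.23]
```

```bash
python3 -m creep '[{"translation":[25,-48,3],"angular":[0,0,0.02],"jaw":0},{"translation":[50,-96,3],"angular":[0,0,0.04],"jaw":0},{"translation":[75,-144,3],"angular":[0,0,0.07],"jaw":0},{"translation":[100,-192,3],"angular":[0,0,0.07],"jaw":0},{"translation":[125,-240,3],"angular":[0,0,0.07],"jaw":0},{"translation":[150,-288,3],"angular":[0,0,0.07],"jaw":0},{"translation":[174,-337,3],"angular":[0,0,0.07],"jaw":0},{"translation":[174,-337,3],"angular":[0,0,0.07],"jaw":0}]'; python3 go.py 0 135 150; python3 - <<'E'
from h import *
q=np.load('q.npy')
I=ctrl.camera_info('wrist');im=np.ascontiguousarray(ctrl.get_image('wrist')[...,::-1])
for p in proj(I,crate2w(q,pts(q[3],q[4]))): 
    if abs(p).max()<2000: cv2.circle(im,tuple(int(round(v)) for v in p),3,(255,0,255),1)
cv2.imwrite('pics/w1.png',cv2.resize(im,None,fx=1.5,fy=1.5))
E
```

```text
t: 2.5
ee_pos: [653.2, 112.3, 239.3]
orientation: [-3.128, 0.289, -0.001]
ft_force: [-0.6, -0.4, -0.0]
width: 0.2
grasp_force: 0.0
t 2.5 target [652.3 106.1 150. ] T [ 0.2  6.3 89.3] A [-0.001 -0.001  0.005] F [-0.6 -0.4 -0. ] w 0.2 q [0.15 0.46 1.53 0.   1.15 1.91]
```

View pics/w1.png

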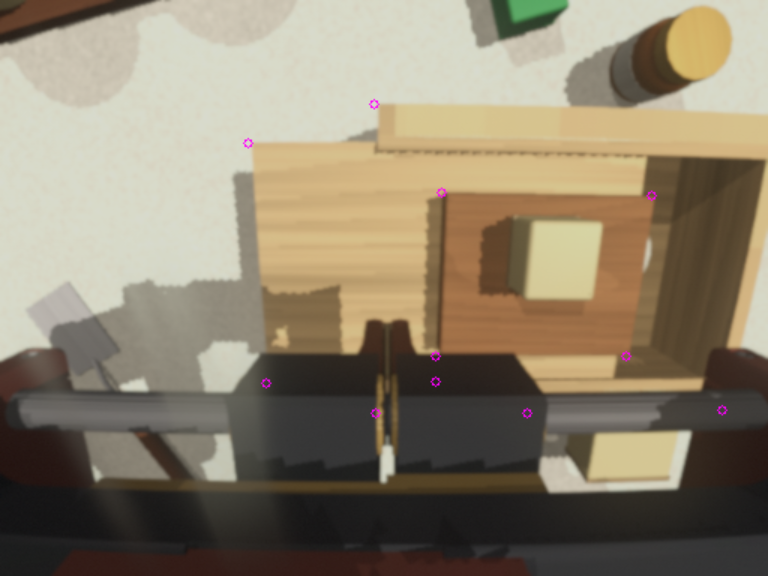

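The wrist view confirms the fit. The panel corner at (445,193) and lid corner at (252,143) lie within a few mm of the prediction, and the fingertip at (387,322) is behind the panel's rear face. Descending.

```bash
python3 -m creep '[{"translation":[0,2,30],"angular":[0,0,0],"jaw":0},{"translation":[0,4,60],"angular":[0,0,0],"jaw":0},{"translation":[0,6,90],"angular":[0,0,0],"jaw":0},{"translation":[0,6,110],"angular":[0,0,0],"jaw":0},{"translation":[0,6,122],"angular":[0,0,0],"jaw":0},{"translation":[0,6,130],"angular":[0,0,0],"jaw":0},{"translation":[0,6,130],"angular":[0,0,0],"jaw":0},{"translation":[0,6,130],"angular":[0,0,0],"jaw":0}]'; python3 go.py 0 25.5 108
```

```text
t: 3.55
ee_pos: [651.3, 103.5, 110.5]
orientation: [-3.127, 0.295, -0.002]
ft_force: [0.1, -0.3, 0.7]
width: 0.6
grasp_force: 0.0
t 3.55 target [631.7  -1.4 108. ] T [  0.4 106.7   2.4] A [-0.    -0.001  0.001] F [ 0.1 -0.3  0.7] w 0.6 q [0.14 0.6  1.62 0.   0.92 1.9 ]
```

```bash
python3 -m creep '[{"translation":[0,4,1],"angular":[0,0,0],"jaw":0},{"translation":[0,9,2],"angular":[0,0,0],"jaw":0},{"translation":[0,13,2],"angular":[0,0,0],"jaw":0},{"translation":[0,17,2],"angular":[0,0,0],"jaw":0},{"translation":[0,21,2],"angular":[0,0,0],"jaw":0},{"translation":[0,25,2],"angular":[0,0,0],"jaw":0},{"translation":[0,29,2],"angular":[0,0,0],"jaw":0},{"translation":[0,33,2],"angular":[0,0,0],"jaw":0}]'; python3 go.py 0 25.5 108
```

```text
t: 4.55
ee_pos: [644.6, 70.9, 107.7]
orientation: [-3.127, 0.295, -0.0]
ft_force: [1.2, 3.5, 0.5]
width: 0.2
grasp_force: 1.4
t 4.55 target [631.7  -1.4 108. ] T [ 0.9 73.4 -0.3] A [-0.    -0.     0.001] F [1.2 3.5 0.5] w 0.2 q [0.09 0.6  1.64 0.   0.9  1.85]
```

```bash
python3 -m creep '[{"translation":[0,4,0],"angular":[0,0,0],"jaw":0},{"translation":[0,9,0],"angular":[0,0,0],"jaw":0},{"translation":[0,14,0],"angular":[0,0,0],"jaw":0},{"translation":[0,19,0],"angular":[0,0,0],"jaw":0},{"translation":[1,24,0],"angular":[0,0,0],"jaw":0},{"translation":[1,29,0],"angular":[0,0,0],"jaw":0},{"translation":[1,34,0],"angular":[0,0,0],"jaw":0},{"translation":[1,39,0],"angular":[0,0,0],"jaw":0}]'; python3 go.py 0 25.5 108
```

```text
t: 5.55
ee_pos: [637.9, 32.1, 107.5]
orientation: [3.128, -0.295, -0.001]
ft_force: [-1.8, 3.1, 0.7]
width: 0.5
grasp_force: 1.4
t 5.55 target [631.7  -1.4 108. ] T [ 0.2 34.1 -0.5] A [0.    0.001 0.001] F [-1.8  3.1  0.7] w 0.5 q [0.03 0.58 1.67 0.   0.89 1.79]
```

```bash
python3 -m creep '[{"translation":[0,5,0],"angular":[0,0,0],"jaw":0},{"translation":[0,9,0],"angular":[0,0,0],"jaw":0},{"translation":[0,13,0],"angular":[0,0,0],"jaw":0},{"translation":[0,17,0],"angular":[0,0,0],"jaw":0},{"translation":[0,20,0],"angular":[0,0,0],"jaw":0},{"translation":[0,23,0],"angular":[0,0,0],"jaw":0},{"translation":[0,25,0],"angular":[0,0,0],"jaw":0},{"translation":[0,26,0],"angular":[0,0,0],"jaw":0}]'; python3 go.py 0 25.5 108
```

```text
t: 6.55
ee_pos: [633.5, 6.7, 107.7]
orientation: [3.128, -0.295, 0.0]
ft_force: [-1.3, 4.0, -2.1]
width: 0.5
grasp_force: 1.3
t 6.55 target [631.7  -1.4 108. ] T [-0.2  8.3 -0.3] A [-0.    -0.     0.001] F [-1.3  4.  -2.1] w 0.5 q [-0.01  0.58  1.68 -0.    0.88  1.75]
```

```bash
python3 -m creep '[{"translation":[0,1,0],"angular":[0,0,0],"jaw":0},{"translation":[0,2,0],"angular":[0,0,0],"jaw":0},{"translation":[0,3,0],"angular":[0,0,0],"jaw":0},{"translation":[0,4,0],"angular":[0,0,0],"jaw":0},{"translation":[0,5,0],"angular":[0,0,0],"jaw":0},{"translation":[0,6,0],"angular":[0,0,0],"jaw":0},{"translation":[0,7,0],"angular":[0,0,0],"jaw":0},{"translation":[0,8,0],"angular":[0,0,0],"jaw":0}]'; python3 go.py 0 25.5 108
```

```text
t: 7.55
ee_pos: [632.0, -1.0, 107.7]
orientation: [-3.128, 0.295, -0.0]
ft_force: [1.1, 2.5, -1.8]
width: 0.4
grasp_force: 1.3
t 7.55 target [631.7  -1.4 108. ] T [-0.2  0.4 -0.3] A [-0.    -0.     0.001] F [ 1.1  2.5 -1.8] w 0.4 q [-0.02  0.57  1.68 -0.    0.88  1.74]
```

```bash
python3 -m creep '[{"translation":[0,1,0],"angular":[0,0,0],"jaw":0},{"translation":[0,2,0],"angular":[0,0,0],"jaw":0},{"translation":[0,3,0],"angular":[0,0,0],"jaw":0},{"translation":[0,4,0],"angular":[0,0,0],"jaw":0},{"translation":[0,5,0],"angular":[0,0,0],"jaw":0},{"translation":[0,5,0],"angular":[0,0,0],"jaw":0},{"translation":[0,5,0],"angular":[0,0,0],"jaw":0},{"translation":[0,5,0],"angular":[0,0,0],"jaw":0}]'; python3 go.py 0 25.5 108
```

```text
t: 8.55
ee_pos: [631.0, -6.0, 107.8]
orientation: [3.127, -0.295, 0.0]
ft_force: [0.1, -0.2, -0.4]
width: 0.3
grasp_force: 0.4
t 8.55 target [631.7  -1.4 108. ] T [-0.2 -4.7 -0.2] A [ 0.    -0.     0.001] F [ 0.1 -0.2 -0.4] w 0.3 q [-0.03  0.57  1.69 -0.    0.88  1.73]
```

```bash
python3 -m creep '[{"translation":[0,1,0],"angular":[0,0,0],"jaw":0},{"translation":[0,2,0],"angular":[0,0,0],"jaw":0},{"translation":[0,3,0],"angular":[0,0,0],"jaw":0},{"translation":[0,4,0],"angular":[0,0,0],"jaw":0},{"translation":[0,5,0],"angular":[0,0,0],"jaw":0},{"translation":[0,6,0],"angular":[0,0,0],"jaw":0},{"translation":[0,6,0],"angular":[0,0,0],"jaw":0},{"translation":[0,6,0],"angular":[0,0,0],"jaw":0}]'; python3 go.py 0 25.5 108
```

```text
t: 9.55
ee_pos: [630.7, -7.4, 107.9]
orientation: [-3.122, 0.296, -0.002]
ft_force: [4.0, 21.9, -2.8]
width: 0.2
grasp_force: 11.1
t 9.55 target [631.7  -1.4 108. ] T [-0.2 -6.  -0.1] A [-0.006 -0.001  0.001] F [ 4.  21.9 -2.8] w 0.2 q [-0.03  0.57  1.69  0.01  0.88  1.72]
```

Hard stop felt: 22 N, with the tip 1.4 mm further on. I'll back off, lift, and then look.

```bash
python3 -m creep '[{"translation":[0,-6,0],"angular":[0,0,0],"jaw":0},{"translation":[0,-15,0],"angular":[0,0,0],"jaw":0},{"translation":[0,-30,-20],"angular":[0,0,0],"jaw":0},{"translation":[0,-50,-50],"angular":[0,0,0],"jaw":0},{"translation":[-20,-75,-90],"angular":[0,0,0],"jaw":0},{"translation":[-20,-110,-130],"angular":[0,0,0],"jaw":0},{"translation":[-20,-145,-150],"angular":[0,0,0],"jaw":0},{"translation":[-20,-150,-150],"angular":[0,0,0],"jaw":0}]'; python3 go.py -150 90 180; python3 - <<'E'
from h import *
q=np.load('q.npy');q[3]=0
ims=[]
for c,(u,v,w,h) in {'top':(180,120,145,110),'scene':(175,140,155,118)}.items():
    im=np.ascontiguousarray(ctrl.get_image(c)[...,::-1]);s=4
    k=cv2.resize(im[v:v+h,u:u+w],(580,440) if c=='top' else (620,472),interpolation=cv2.INTER_CUBIC)
    for p in proj(c,crate2w(q,pts(0,q[4]))): cv2.circle(k,tuple(int(x) for x in (p-[u,v])*4+1.5),3,(255,0,255),1)
    cv2.imwrite(f'pics/{c}2.png',k)
E
```

```text
t: 10.55
ee_pos: [639.5, 141.1, 259.8]
orientation: [-3.127, 0.292, -0.006]
ft_force: [0.1, 0.5, -0.1]
width: 0.3
grasp_force: 0.0
t 10.55 target [496.5  90.2 180. ] T [-131.4   76.6   79.2] A [-0.001 -0.004  0.003] F [ 0.1  0.5 -0.1] w 0.3 q [ 0.2   0.43  1.53 -0.    1.18  1.96]
```

View pics/scene2.png

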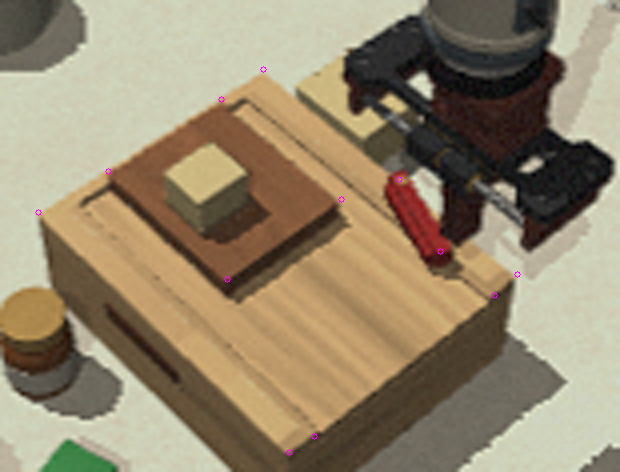

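View pics/top2.png

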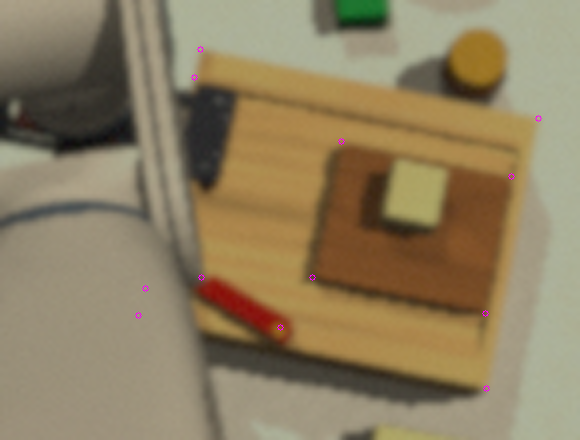

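The lid is home: its +y end is flush and the panel sits at the -y wall, with the portion upright at (205,175) in the scene crop. The catch is still at about 0.3 rad. I'll go beside its plain side next.

```bash
python3 go.py -127 93 170;python3 go.py -127 93 111
```

```text
t 10.65 target [519.7  88.8 170. ] T [-106.6   71.5   87.2] A [0.001 0.001 0.002] F [-0.7 -0.6  0.2] w 0.7 q [ 0.2   0.43  1.53 -0.    1.18  1.96]
t 10.65 target [519.7  88.8 111. ] T [-106.6   71.5  146.2] A [0.001 0.001 0.002] F [-0.7 -0.6  0.2] w 0.7 q [ 0.2   0.43  1.53 -0.    1.18  1.96]
```

```bash
python3 -m creep '[{"translation":[-40,25,15],"angular":[0,0,0],"jaw":0},{"translation":[-80,50,35],"angular":[0,0,0],"jaw":0},{"translation":[-107,72,60],"angular":[0,0,0],"jaw":0},{"translation":[-107,72,90],"angular":[0,0,0],"jaw":0},{"translation":[-107,72,115],"angular":[0,0,0],"jaw":0},{"translation":[-107,72,135],"angular":[0,0,0],"jaw":0},{"translation":[-107,72,146],"angular":[0,0,0],"jaw":0},{"translation":[-107,72,146],"angular":[0,0,0],"jaw":0}]'; python3 go.py -127 93 111; python3 - <<'E'
from h import *
q=np.load('q.npy');o=ctrl.get_obs();w=o['ee_pos'];d=w[:2]-q[:2];c,s=np.cos(q[2]),np.sin(q[2])
cur=np.array([c*d[0]+s*d[1],-s*d[0]+c*d[1]]);print('crate pos',cur.round(1))
for a in np.r_[np.linspace(.3,1.571,15),1.65]:
    u=np.array([np.sin(a),np.cos(a)]);n=np.array([-np.cos(a),np.sin(a)])
    h=10*abs(n[0])+9*abs(n[1]);p=np.array([-107,30])+55*u+(10+h)*n
    e=p-cur;print(round(a,2),p.round(1),'T',[round(e[0],1),round(-e[1],1)])
E
```

```text
t: 11.65
ee_pos: [518.7, 87.8, 110.6]
orientation: [3.127, -0.296, -0.004]
ft_force: [-0.7, 0.0, -0.2]
width: 0.4
grasp_force: 0.0
t 11.65 target [519.7  88.8 111. ] T [ 0.8 -1.2 -0.4] A [0.001 0.003 0.   ] F [-0.7  0.  -0.2] w 0.4 q [ 0.15  0.45  1.92 -0.    0.78  1.91]
crate pos [-127.8   91.8]
0.3 [-112.    89.1] T [np.float64(15.8), np.float64(2.7)]
0.39 [-107.    89.5] T [np.float64(20.8), np.float64(2.3)]
0.48 [-101.9   89.4] T [np.float64(25.9), np.float64(2.4)]
0.57 [-96.8  88.8] T [np.float64(31.0), np.float64(3.0)]
0.66 [-91.6  87.8] T [np.float64(36.2), np.float64(4.1)]
0.75 [-86.4  86.1] T [np.float64(41.4), np.float64(5.7)]
0.84 [-81.4  84. ] T [np.float64(46.4), np.float64(7.8)]
0.94 [-76.5  81.3] T [np.float64(51.3), np.float64(10.5)]
1.03 [-71.8  78.1] T [np.float64(56.0), np.float64(13.8)]
1.12 [-67.4  74.3] T [np.float64(60.4), np.float64(17.5)]
1.21 [-63.4  70.1] T [np.float64(64.4), np.float64(21.8)]
1.3 [-59.8  65.4] T [np.float64(68.0), np.float64(26.5)]
1.39 [-56.6  60.2] T [np.float64(71.2), np.float64(31.6)]
1.48 [-54.   54.8] T [np.float64(73.8), np.float64(37.1)]
1.57 [-52.  49.] T [np.float64(75.8), np.float64(42.8)]
1.65 [-50.6  45.3] T [np.float64(77.2), np.float64(46.5)]
```

```bash
python3 -m creep '[{"translation":[8,2,0],"angular":[0,0,0],"jaw":0},{"translation":[16,3,0],"angular":[0,0,0],"jaw":0},{"translation":[21,3,0],"angular":[0,0,0],"jaw":0},{"translation":[26,3,0],"angular":[0,0,0],"jaw":0},{"translation":[31,3,0],"angular":[0,0,0],"jaw":0},{"translation":[36,4,0],"angular":[0,0,0],"jaw":0},{"translation":[41,6,0],"angular":[0,0,0],"jaw":0},{"translation":[46,8,0],"angular":[0,0,0],"jaw":0}]'; python3 go.py -52 49 111
```

```text
t: 12.65
ee_pos: [563.6, 72.0, 111.6]
orientation: [-3.128, 0.295, 0.0]
ft_force: [-1.5, 0.1, -0.2]
width: 0.8
grasp_force: 0.5
t 12.65 target [585.   31.5 111. ] T [28.6 35.8  0.6] A [0.    0.    0.001] F [-1.5  0.1 -0.2] w 0.8 q [0.11 0.49 1.83 0.   0.82 1.86]
```

```bash
python3 -m creep '[{"translation":[5,3,0],"angular":[0,0,0],"jaw":0},{"translation":[10,6,0],"angular":[0,0,0],"jaw":0},{"translation":[14,10,0],"angular":[0,0,0],"jaw":0},{"translation":[18,14,0],"angular":[0,0,0],"jaw":0},{"translation":[22,19,0],"angular":[0,0,0],"jaw":0},{"translation":[25,24,0],"angular":[0,0,0],"jaw":0},{"translation":[27,29,0],"angular":[0,0,0],"jaw":0},{"translation":[28,33,0],"angular":[0,0,0],"jaw":0}]'; python3 go.py -52 49 111
```

```text
t: 13.65
ee_pos: [584.9, 34.1, 111.7]
orientation: [-3.128, 0.295, -0.0]
ft_force: [1.3, 1.4, -0.8]
width: 0.3
grasp_force: 0.5
t 13.65 target [585.   31.5 111. ] T [0.7 2.6 0.7] A [-0.    -0.     0.001] F [ 1.3  1.4 -0.8] w 0.3 q [0.04 0.51 1.79 0.   0.84 1.8 ]
```

```bash
python3 -m creep '[{"translation":[0,1,0],"angular":[0,0,0],"jaw":0},{"translation":[0,3,0],"angular":[0,0,0],"jaw":0},{"translation":[0,4,0],"angular":[0,0,0],"jaw":0},{"translation":[0,6,0],"angular":[0,0,0],"jaw":0},{"translation":[0,7,0],"angular":[0,0,0],"jaw":0},{"translation":[0,8,0],"angular":[0,0,0],"jaw":0},{"translation":[0,8,0],"angular":[0,0,0],"jaw":0},{"translation":[0,8,0],"angular":[0,0,0],"jaw":0}]'; python3 go.py -52 49 111
```

```text
t: 14.65
ee_pos: [584.1, 29.8, 111.9]
orientation: [-3.123, 0.296, -0.003]
ft_force: [3.1, 17.4, -1.8]
width: 0.5
grasp_force: 8.7
t 14.65 target [585.   31.5 111. ] T [ 0.6 -1.7  0.9] A [-0.005 -0.001  0.   ] F [ 3.1 17.4 -1.8] w 0.5 q [0.03 0.51 1.79 0.01 0.84 1.78]
```

The catch's hard stop is reached, and the tip offset of 7.3 mm matches the one at the lid stop. Backing off and lifting.

```bash
python3 -m creep '[{"translation":[0,-8,0],"angular":[0,0,0],"jaw":0},{"translation":[0,-20,0],"angular":[0,0,0],"jaw":0},{"translation":[0,-30,-20],"angular":[0,0,0],"jaw":0},{"translation":[0,-50,-60],"angular":[0,0,0],"jaw":0},{"translation":[-20,-85,-100],"angular":[0,0,0],"jaw":0},{"translation":[-40,-125,-130],"angular":[0,0,0],"jaw":0},{"translation":[-60,-170,-140],"angular":[0,0,0],"jaw":0},{"translation":[-60,-200,-140],"angular":[0,0,0],"jaw":0}]'; python3 - <<'E'
from h import *
im=ctrl.get_image('scene')[...,::-1][120:290,165:335]
cv2.imwrite('pics/end.png',cv2.resize(im,None,fx=3.4,fy=3.4,interpolation=cv2.INTER_CUBIC))
E
```

```text
t: 15.65
ee_pos: [561.1, 236.6, 253.2]
orientation: [-3.127, 0.293, -0.003]
ft_force: [-0.0, -0.6, -0.3]
width: 0.4
grasp_force: 0.0
```

View pics/end.png

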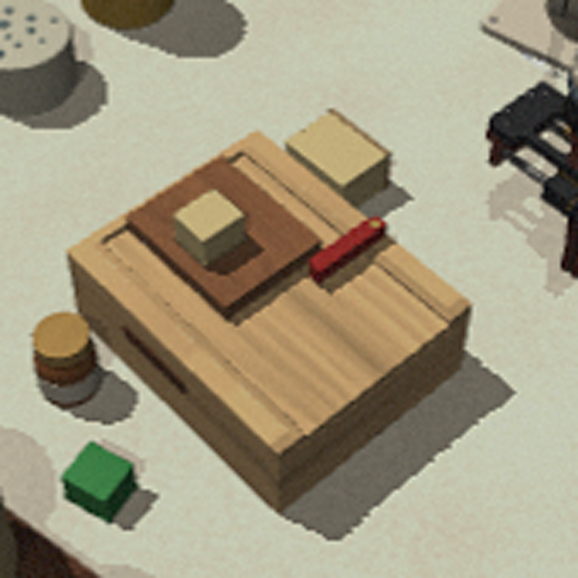

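The lid is home and the red catch, from (377,228) to (318,270), lies square across it behind the panel. The portion is upright at (208,228) and the gripper is clear.

```bash
python3 -c "
from workcell import ctrl
print(ctrl.close_job())"
```

```text
the job is handed in; nothing more can be done
None
```

The lid is fully home and the red catch then turned square across it behind the panel, both pushed to their hard stops; the last picture shows the cheese upright and the gripper clear, and I handed the job in at about 16 s.

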